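Close and seal the vaccine carrier

TASK

Pick up the carrier's lid by its handle, lower it onto the tub so that both of its sockets drop over the two upright pins, and let go of it while it still rests on its raised seal. Then press gently on the thumb bosses round its edge, one after another, until the lid is fully home on the rim all the way round, never forcing it down in one go. Leave the other things on the table alone.

Things in the scene. Friction and masses are not known exactly. Their poses are not given: they have to be found in the camera images.
- tub: the vaccine carrier: a blue, thick-walled open tub fixed to the table, 150 (x) by 190 (y) by 95 mm high, walls 18 mm thick. Origin at the centre of its underside, z up. Two upright steel pins stand on brackets along the outside of its +x long side
- tub_rim (a point): centre of the tub's mouth at rim height, 95 mm above its origin. The black rubber seal on the rim is six sections, at first 7 mm proud, one under each thumb boss of the lid once it is on. A section takes about 7 N to push down and stays where it is pushed. Pressing the lid's middle loads all six at once (42 N) and is not the way; over 70 N between lid and tub counts as forcing
- lid: the white lid, loose, right way up, 0.26 to 0.46 kg. Origin at the centre of its underside. Plug 98 by 138 mm from 0 to 12 mm up, plate 150 (x) by 190 (y) mm from 12 to 22 mm, two 32 mm square ears (12 to 26 mm) on its +x long edge. Seated, its axes are the tub's and its origin is 83 mm above the tub's; on the raised seal 90 mm. It is stiff: pushing one point down may rock another up
- lid_handle (a point): grip point in the middle of the lid's handle, 52 mm above the lid's origin: a straight bar along the lid's y, 100 mm long, 18 mm wide, 46 to 62 mm above the lid's origin (24 to 40 mm above the plate), on two posts 36 mm either side of the middle
- tub_pin0 (a point): tip of the upright pin at the -y end: 11 mm thick with a tapered tip, standing 26 mm above the rim (121 mm above the tub's origin), 91 mm to +x and 58 mm to -y of the tub's origin
- tub_pin1 (a point): tip of the other pin, the same but 58 mm to +y
- lid_socket0 (a point): mouth (underside) of the socket for tub_pin0: an upright through hole 16 mm wide in the lid's ear, 90.5 mm to +x, 58 mm to -y and 12 mm above the lid's origin
- lid_socket1 (a point): the same for tub_pin1, 58 mm to +y
- lid_press0 (a point): top of a thumb boss (flat disc, 22 mm across, 2 mm high) on the lid's plate, -x side, -y end: -62 mm in x, -76 mm in y and 24 mm above the lid's origin; 107 mm above the tub's origin when seated, 114 mm when the lid lies on the raised seal
- lid_press1 (a point): top of a thumb boss (flat disc, 22 mm across, 2 mm high) on the lid's plate, -x side, middle: -62 mm in x, 0 mm in y and 24 mm above the lid's origin; 107 mm above the tub's origin when seated, 114 mm when the lid lies on the raised seal
- lid_press2 (a point): top of a thumb boss (flat disc, 22 mm across, 2 mm high) on the lid's plate, -x side, +y end: -62 mm in x, 76 mm in y and 24 mm above the lid's origin; 107 mm above the tub's origin when seated, 114 mm when the lid lies on the raised seal
- lid_press3 (a point): top of a thumb boss (flat disc, 22 mm across, 2 mm high) on the lid's plate, +x (pin) side, +y end: +62 mm in x, 76 mm in y and 24 mm above the lid's origin; 107 mm above the tub's origin when seated, 114 mm when the lid lies on the raised seal
- lid_press4 (a point): top of a thumb boss (flat disc, 22 mm across, 2 mm high) on the lid's plate, +x (pin) side, middle: +62 mm in x, 0 mm in y and 24 mm above the lid's origin; 107 mm above the tub's origin when seated, 114 mm when the lid lies on the raised seal
- lid_press5 (a point): top of a thumb boss (flat disc, 22 mm across, 2 mm high) on the lid's plate, +x (pin) side, -y end: +62 mm in x, -76 mm in y and 24 mm above the lid's origin; 107 mm above the tub's origin when seated, 114 mm when the lid lies on the raised seal
- sharps_box: red sharps container, 90 by 90 by 113 mm, origin at the centre of its underside; a bystander
- ice_pack: white flat ice pack, 100 by 160 by 28 mm, origin at the centre of its underside; a bystander
- syringe_tray: grey tray of syringes, 100 by 130 by 50 mm, origin at the centre of its underside; a bystander

How it is judged:
By the outcome, as a careful person would: the job done as asked, in the order asked, and still so for the second after the job is handed in, with the robot touching nothing.
It also fails if it takes over 67 s, if anything falls off the work surface, if the arm or the gripper's body presses on something with over 40 N, if the wrist force passes 120 N, or if a joint passes its speed limit or range.

ROBOT

A 6-joint arm with a two-finger parallel gripper is mounted at the origin on the work surface. World frame = base frame: x ahead of the robot, y to its left, z up, the work surface at z = 0. Lengths are in m, angles in rad, forces in N, time in s.
With the tool pointing down it reaches from about 0.225 to 0.725 m from the base axis. Payload 3.1 kg.
Tool frame: the origin (TCP) lies at the very end of the fingers, on their centre line; the grasp point (between the pads) lies 19 mm behind it; z points along the fingers, y is the line along which they close (so a half turn about z gives the same grasp; the last joint's range is limited). The gripper opens to 85 mm and grips with 20 to 120 N. Pads are 22 mm wide; open, the fingers measure 114 mm over their backs; the gripper's body (76 mm by 85 mm) begins 54 mm behind the grasp point. The pads swing forward as they close: fully open they stand 13 mm farther back than shut.
Start: joints at [1.02, 0.048, 0.099, 1.622, 0, 1.443], TCP at [0.215, 0.479, 0.231] pointing down, gripper open.
Joint ranges: [-2.91, 2.91], [-0.99, 1.94], [-1.21, 1.42], [-2.12, 2.29], [-1.49, 1.47], [-3.14, 3.14]. Speed limits (rad/s): [2.79, 2.79, 3.14, 3.14, 3.14, 3.14].

INTERFACE

Orientations are given as [roll, pitch, yaw] about the fixed x, y, z axes, in that order (R = Rz(yaw) Ry(pitch) Rx(roll)).
In Python, from cell import ctrl gives the robot as it stands.
- The arm moves only by the shell command python3 -m handwheel 'ROWS' [FORCE]. ROWS is JSON, one flat list of numbers, 7 for each row, row after row: the shift along the tool's x, y, z in mm, then the turn, a rotation vector about the tool's x, y, z in rad, then the opening in per cent of the stroke, from 0 (shut) to 100 (fully open). A call has 1 to 12 rows; each row shifts and turns the commanded pose from where the row before left it, along the tool's axes as they then stand; what a row does not reach is not made up. A row lasts 1/12 s, in which the tool goes at most 41.7 mm and 7.16 degrees, less where a joint would pass 70% of its speed; a pose out of reach is approached as far as the arm can. A call is refused whole if a number of a shift passes 41.7 or a number of a turn 0.125, either way. A call with a gripper value outside its range is refused whole. The fingers move at their own pace and stop on an object; FORCE is the grip in N (left out, the last holds). Time passes only in rows, so rows that do not move let the fingers close. It gives the time, the measured TCP pose, the force, the opening and the grip force at its end, in the units of the state.
- ctrl.read_state(): the state, without advancing time (a new reading comes with each control period).
- ctrl.capture(name): name is "scene" or "top"; returns a dict with "image" (384x512x3 uint8, red, green, blue), "K" (3x3 intrinsics, pixels), "distortion" ([k1, k2, p1, p2, k3] as OpenCV has them; the pictures are not rectified), "cam_to_world" (4x4, takes a point from camera to world coordinates). Camera axes: x right, y up, looking along -z (the intrinsics and any distortion apply to the point x, -y, -z); pixel columns grow to the right and rows downward; lengths in m; the calibration is good to about 2 mm. A picture is of the moment at which its call begins. There is no depth.
- ctrl.job_done(): hands the job in; it is judged then, once.
The state is a dict: "clock": time; "qpos": joint angles; "qd": joint speeds; "joint_torque": joint torques, N m; "ee_pos": TCP position; "tcp_rot": TCP orientation; "wrist_force": force on the tool from outside, world axes, zero at the start; "ft_torque": the same for the moment, N m; "finger_gap": opening from 0.0 (shut) to 1.0 (fully open); "finger_force": force on a finger pad.
Only numpy, scipy, OpenCV 4.12 (cv2) and the standard library are available. Lean on these libraries where they do the work, as an engineer would, in place of code of your own. Each camera call takes 0.05 s, during which the arm holds its last target. There are 200 camera calls.

## Working session

There is one attempt and no reset: what is moved stays moved. The work goes in short steps, Python scripts to look and compute and a shell command to move; the robot and the scene stay as the last step left them, time stands still between calls to the robot, and variables do not carry over. Pictures are saved under pics/ and viewed, at most 10 in all, crops included, and the job is handed in when it is done.

```bash
mkdir -p pics; ls; cat > h.py <<'E'
import numpy as np, cv2
from cell import ctrl
def cap(n,f=None):
    c=ctrl.capture(n)
    if f: cv2.imwrite('pics/'+f,cv2.cvtColor(c['image'],cv2.COLOR_RGB2BGR))
    return c
def ray(c,uv):
    p=cv2.undistortPoints(np.array(uv,float).reshape(-1,1,2),np.array(c['K']),np.array(c['distortion'])).reshape(-1,2)
    M=np.array(c['cam_to_world']); d=np.c_[p[:,0],-p[:,1],-np.ones(len(p))]@M[:3,:3].T
    return M[:3,3],d
def onz(c,uv,z):
    o,d=ray(c,uv); return o+d*((z-o[2])/d[:,2])[:,None]
E
python3 - <<'E'
from h import *
for n in ('scene','top'):
    c=cap(n,n+'0.png'); print(n,np.round(c['cam_to_world'],3).tolist(),np.round(c['K'],0).tolist(),c['distortion'])
s=ctrl.read_state(); print(s)
E
```

```text
pics
scene [[0.407, -0.708, 0.577, 1.168], [0.913, 0.324, -0.247, -0.208], [-0.012, 0.627, 0.779, 0.856], [0.0, 0.0, 0.0, 1.0]] [[485.0, 0.0, 247.0], [0.0, 485.0, 192.0], [0.0, 0.0, 1.0]] [-0.0190039  0.         0.         0.         0.       ]
top [[-0.019, 0.999, -0.028, 0.562], [-1.0, -0.019, 0.005, 0.031], [0.005, 0.028, 1.0, 0.935], [0.0, 0.0, 0.0, 1.0]] [[427.0, 0.0, 261.0], [0.0, 427.0, 190.0], [0.0, 0.0, 1.0]] [-0.06537097  0.          0.          0.          0.        ]
{'clock': 0.1, 'qpos': array([1.02021862e+00, 4.86717475e-02, 9.77343384e-02, 1.62201807e+00,
       2.13651568e-05, 1.44301757e+00]), 'qd': array([-0.00022755, -0.00158917,  0.00355397,  0.00078391,  0.00124378,
       -0.0011608 ]), 'joint_torque': array([ 3.59470643e-03, -3.39850402e+01,  3.20936394e+01,  1.58274011e-02,
       -1.44124233e-04,  2.03112927e-05]), 'ee_pos': array([0.2151122 , 0.47828729, 0.23022669]), 'tcp_rot': array([-3.13945383e+00, -2.96334265e-04,  2.71879337e+00]), 'wrist_force': array([-0.21617271,  0.10312278, -0.01245937]), 'ft_torque': array([-0.06355371,  0.00337711, -0.01126538]), 'finger_force': 0.0, 'finger_gap': 1.0025034166854452}
```

View pics/scene0.png

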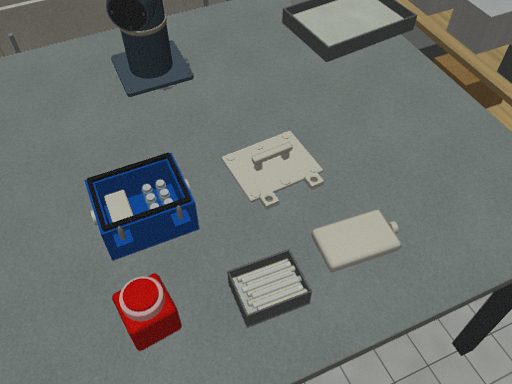

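View pics/top0.png

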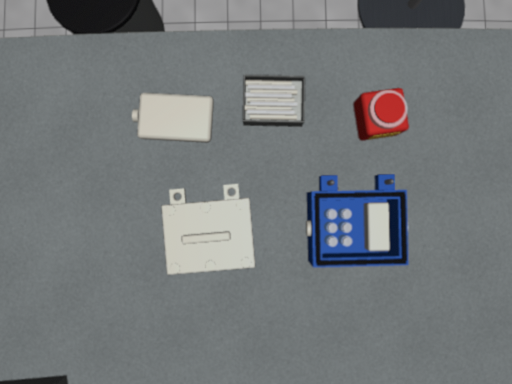

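The scene view shows the tub (85–198, 155–255) with pins at its near side, and the lid (222–325, 130–205). The top view shows the lid's plate at (163–253, 200–273) with ears up (+x). The tub is at (308–408, 190–266), with pins near (331,183) and (388,182). Next I'll measure.

```bash
cat > m.py <<'E'
from h import *
c=cap('top'); im=c['image']
s=cap('scene'); 
hsv=cv2.cvtColor(im,cv2.COLOR_RGB2HSV)
# lid
m=((hsv[...,1]<60)&(hsv[...,2]>150)).astype(np.uint8)*255
r=np.zeros_like(m); r[175:285,150:265]=m[175:285,150:265]
r2=r.copy(); r2=cv2.morphologyEx(r2,cv2.MORPH_OPEN,np.ones((25,25)))
ct=max(cv2.findContours(r2,0,2)[0],key=cv2.contourArea)
w=onz(c,ct.reshape(-1,2),0.022)[:,:2]*1000
print('lid',cv2.minAreaRect(w.astype(np.float32)))
# sockets
hc,hi=cv2.findContours(r,cv2.RETR_CCOMP,2)
for k,h in zip(hc,hi[0]):
    if h[3]>=0 and cv2.contourArea(k)>15:
        M=cv2.moments(k);uv=(M['m10']/M['m00'],M['m01']/M['m00']);print('hole',uv,onz(c,[uv],.024)*1000)
# tub
b=(((hsv[...,0]>100)&(hsv[...,0]<130)&(hsv[...,1]>120))|(hsv[...,2]<50)).astype(np.uint8)*255
q=np.zeros_like(b);q[170:285,295:425]=b[170:285,295:425]
q=cv2.morphologyEx(q,cv2.MORPH_CLOSE,np.ones((31,31)));q=cv2.morphologyEx(q,cv2.MORPH_OPEN,np.ones((31,31)))
ct=max(cv2.findContours(q,0,2)[0],key=cv2.contourArea)
print('tub',cv2.minAreaRect((onz(c,ct.reshape(-1,2),.1)[:,:2]*1000).astype(np.float32)))
a=cv2.resize(im[170:280,300:420],None,fx=5,fy=5,interpolation=2)
cv2.imwrite('pics/a1.png',cv2.cvtColor(a,4))
a=cv2.resize(s['image'][145:265,80:210],None,fx=5,fy=5,interpolation=2)
cv2.imwrite('pics/a2.png',cv2.cvtColor(a,4))
E
python3 m.py
```

```text
lid ((492.76025390625, 142.70472717285156), (151.19960021972656, 189.2899932861328), 3.171487331390381)
hole (177.0, 196.0) [[578.75050681 206.81030537  24.        ]]
hole (230.79885057471262, 191.56896551724137) [[586.07235833  91.44711161  24.        ]]
tub ((508.00201416015625, -161.18994140625), (196.2699737548828, 148.28488159179688), 89.7192153930664)
```

View pics/a1.png

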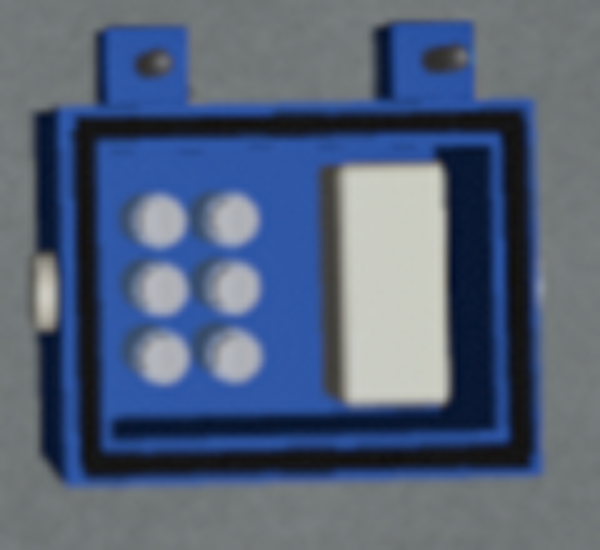

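View pics/a2.png

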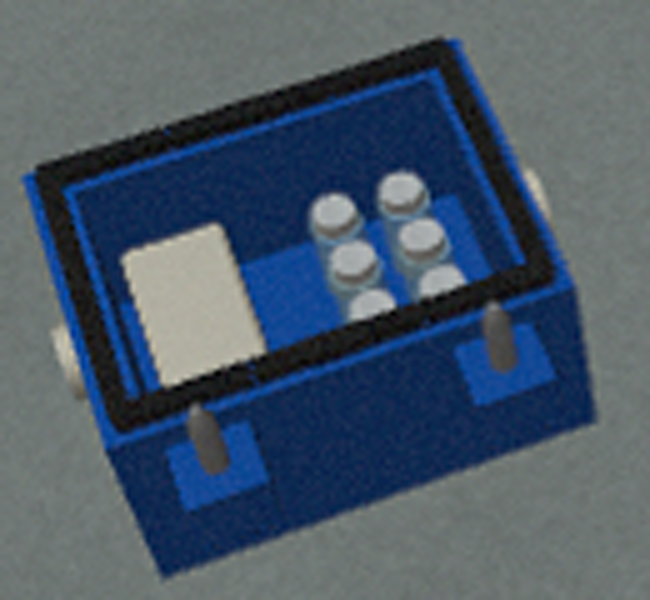

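a1 shows pin tips at crop (163,61) and (461,56), and seal corners at about (77,115), (523,110), (535,467), (87,472). a2 shows tips at crop (195,406) for pin0 and (494,305) for pin1. Next: triangulate.

```bash
python3 - <<'E'
from h import *
t=cap('top');s=cap('scene')
f=lambda p,o:np.array(p)/5-.4+np.array(o)
T=[f((461,57),(300,170)),f((163,62),(300,170))]
S=[f((195,406),(80,145)),f((494,305),(80,145))]
print((onz(t,T,.121)*1000).round(1).tolist()); print((onz(s,S,.121)*1000).round(1).tolist())
for a,b in zip(T,S):
    o1,d1=ray(t,[a]);o2,d2=ray(s,[b]);A=np.c_[d1[0],-d2[0]];k=np.linalg.lstsq(A,o2-o1,rcond=None)[0]
    print('tri',((o1+d1[0]*k[0]+o2+d2[0]*k[1])*500).round(1))
C=onz(t,[f(p,(300,170)) for p in [(77,115),(523,110),(535,467),(87,472)]],.102)*1000
print('seal',C.round(1).tolist(),C.mean(0), np.degrees(np.arctan2(*( (C[0]-C[1]+C[3]-C[2])[[0,1]]))))
# handle in scene/top
L=onz(t,[(182,238),(230,235)],.062)*1000
print('handle ends top',L.round(1),L.mean(0))
E
cp pics/scene0.png /tmp; python3 -c "
import cv2;i=cv2.imread('pics/top0.png')[180:280,155:265];cv2.imwrite('pics/a3.png',cv2.resize(i,None,fx=5,fy=5,interpolation=2))"
```

```text
[[598.1, -224.8, 121.0], [598.2, -109.3, 121.0]]
[[597.0, -224.2, 121.0], [598.5, -107.8, 121.0]]
tri [ 598.  -224.3  122.4]
tri [ 598.5 -108.5  121.4]
seal [[578.9, -78.3, 102.0], [577.5, -255.0, 102.0], [437.0, -256.4, 102.0], [439.5, -79.3, 102.0]] [ 508.2198847  -167.28697564  102.        ] 0.6239134226116013
handle ends top [[491.9 190.5  62. ]
 [496.3  92.1  62. ]] [494.13831336 141.31335373  62.        ]
```

View pics/a3.png

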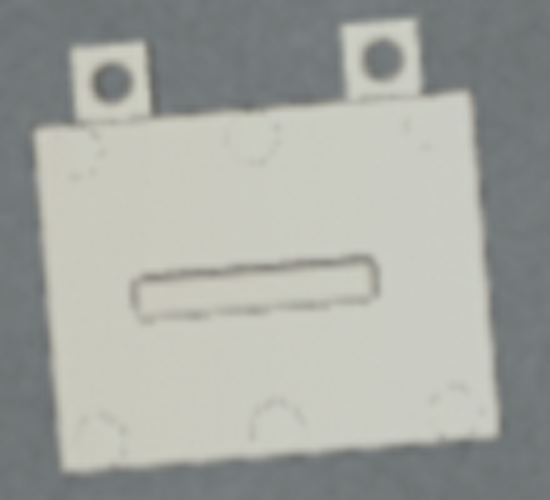

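The handle outline is centred near crop (256,288), and both sockets are visible at crop (111,82) and (382,59). Estimates:
- **Lid:** about (492.5, 143), yaw 3.4°.
- **Tub:** about (507.4, −167), yaw about −0.3°.

Moving now.

```bash
cat > go.py <<'E'
import sys,numpy as np
from scipy.spatial.transform import Rotation as R
from h import *
a=list(map(float,sys.argv[1:])) # x y z mm yawdeg
s=ctrl.read_state(); M=R.from_euler('xyz',s['tcp_rot']); T=R.from_euler('xyz',[np.pi,0,np.radians(a[3])])
print('t%.2f'%s['clock'],'pos',(s['ee_pos']*1000).round(1),'rpy',np.degrees(s['tcp_rot']).round(2),'F',s['wrist_force'].round(1),'gap',round(s['finger_gap'],2),'ff',round(s['finger_force'],1))
print('shift',M.inv().apply(np.array(a[:3])-s['ee_pos']*1000).round(1),'turn',(M.inv()*T).as_rotvec().round(3))
E
python3 -m handwheel '[-32.5,-16,0,0,0,0,100,-32.5,-16,0,0,0,0,100,-32.5,-16,0,0,0,0,100,-32.5,-16,0,0,0,0,100,-32.5,-16,0,0,0,0,100,-32.5,-16,0,0,0,0,100,-32.5,-16,0,0,0,0,100,-32.5,-16,0,0,0,0,100,-32.5,-16,0,0,0,0,100,-32.5,-16,0,0,0,0,100,-32.5,-16,0,0,0,0,100,-32.5,-16,0,0,0,0,100]' 40
python3 -m handwheel '[0,0,0,0,0,0.121,100,0,0,0,0,0,0.121,100,0,0,0,0,0,0.121,100,0,0,0,0,0,0.121,100,0,0,0,0,0,0.121,100,0,0,0,0,0,0.121,100,0,0,0,0,0,0.121,100,0,0,0,0,0,0.121,100,0,0,0,0,0,0.121,100,0,0,0,0,0,0,100]'
python3 go.py 492.5 143 100 93.4
```

```text
clock: 1.3
ee_pos: [0.4932, 0.142, 0.2314]
tcp_rot: [3.141, 0.0, 2.719]
wrist_force: [-0.4, 0.2, 0.0]
finger_gap: 1.002
finger_force: 0.0
clock: 2.13
ee_pos: [0.4922, 0.1436, 0.2312]
tcp_rot: [-3.141, 0.0, 1.628]
wrist_force: [-0.8, 0.3, 0.0]
finger_gap: 0.999
finger_force: 0.0
t2.13 pos [492.2 143.6 231.2] rpy [-179.99    0.     93.26] F [-0.8  0.3  0. ] gap 1.0 ff 0.0
shift [ -0.6   0.2 131.2] turn [-0.     0.    -0.002]
```

```bash
python3 -m handwheel '[0,0,25,0,0,0,100,0,0,25,0,0,0,100,0,0,25,0,0,0,100,0,0,25,0,0,0,100,0,0,25,0,0,0,100,0,0,25,0,0,0,80,0,0,20,0,0,0,70,0,0,15,0,0,0,60,0,0,12,0,0,0,60,0,0,0,0,0,0,60,0,0,0,0,0,0,60]' 60
python3 -m handwheel '[0,0,0,0,0,0,0,0,0,0,0,0,0,0,0,0,0,0,0,0,0,0,0,0,0,0,0,0,0,0,0,0,0,0,0,0,0,0,0,0,0,0,0,0,0,0,0,0,0]' 60
python3 -m handwheel '[0,0,0,0,0,0,0,0,0,-10,0,0,0,0,0,0,-10,0,0,0,0,0,0,0,0,0,0,0]'
python3 go.py 492.5 143 34 93.4
```

```text
clock: 3.05
ee_pos: [0.4918, 0.1436, 0.0339]
tcp_rot: [-3.14, 0.0, 1.631]
wrist_force: [-0.5, -0.6, 0.3]
finger_gap: 0.599
finger_force: 0.0
clock: 3.63
ee_pos: [0.4933, 0.1439, 0.0361]
tcp_rot: [3.139, -0.0, 1.63]
wrist_force: [-1.5, 0.1, 5.7]
finger_gap: 0.201
finger_force: 62.0
clock: 3.97
ee_pos: [0.4935, 0.1438, 0.0562]
tcp_rot: [3.139, -0.0, 1.63]
wrist_force: [0.7, 0.2, -4.7]
finger_gap: 0.195
finger_force: 60.7
t3.97 pos [493.5 143.8  56.2] rpy [ 1.7984e+02 -1.0000e-02  9.3380e+01] F [ 0.7  0.2 -4.7] gap 0.19 ff 60.7
shift [-0.8 -1.1 22.2] turn [ 0.003 -0.    -0.   ]
```

```bash
python3 -m handwheel '[0,0,-20,0,0,0,0,0,0,-25,0,0,0,0,0,0,-25,0,0,0,0,0,0,-25,0,0,0,0,0,0,-25,0,0,0,0,0,0,-20,0,0,0,0,0,0,0,0,0,0,0]'
python3 -m handwheel '[-16,0,0,0,0,0,0,-28,0,0,0,0,0,0,-34,0,0,0,0,0,0,-34,0,0,0,0,0,0,-34,0,0,0,0,0,0,-34,0,0,0,0,0,0,-34,0,0,0,0,0,0,-34,-1,0,0,0,0,0,-30,-1,0,0,0,0,0,-20,-1,0,0,0,0,0,-12.5,-1,0,0,0,0,0,0,0,0,0,0,0,0]'
python3 -m handwheel '[0,0,0,0,0,0.032,0,0,0,0,0,0,0.032,0,0,0,0,0,0,0,0,0,0,0,0,0,0,0,0,0,0,0,0,0,0]'
python3 go.py 507.4 -166.5 196 89.7
python3 - <<'E'
from h import *
t=cap('top','top1.png'); s=cap('scene','s1.png')
a=cv2.resize(t['image'][140:300,270:450],None,fx=3,fy=3,interpolation=2);b=cv2.resize(s['image'][90:250,60:240],None,fx=2.2,fy=3,interpolation=2)
cv2.imwrite('pics/b1.png',cv2.cvtColor(a,4)); cv2.imwrite('pics/b2.png',cv2.cvtColor(cv2.resize(s['image'][80:260,50:250],None,fx=3.3,fy=3.3,interpolation=2),4))
E
```

```text
clock: 4.55
ee_pos: [0.4952, 0.1441, 0.1995]
tcp_rot: [3.132, -0.001, 1.63]
wrist_force: [0.8, 1.0, -3.3]
finger_gap: 0.2
finger_force: 60.6
clock: 5.55
ee_pos: [0.5058, -0.1689, 0.1922]
tcp_rot: [-3.139, -0.0, 1.626]
wrist_force: [-0.8, -0.3, -4.9]
finger_gap: 0.199
finger_force: 60.6
clock: 5.97
ee_pos: [0.5065, -0.1656, 0.1938]
tcp_rot: [-3.141, -0.001, 1.568]
wrist_force: [0.4, -1.0, -3.7]
finger_gap: 0.192
finger_force: 60.6
t5.97 pos [ 506.5 -165.6  193.8] rpy [-1.7996e+02 -4.0000e-02  8.9820e+01] F [ 0.4 -1.  -3.7] gap 0.19 ff 60.6
shift [-0.9  0.9 -2.2] turn [-0.001 -0.001  0.002]
```

View pics/b1.png

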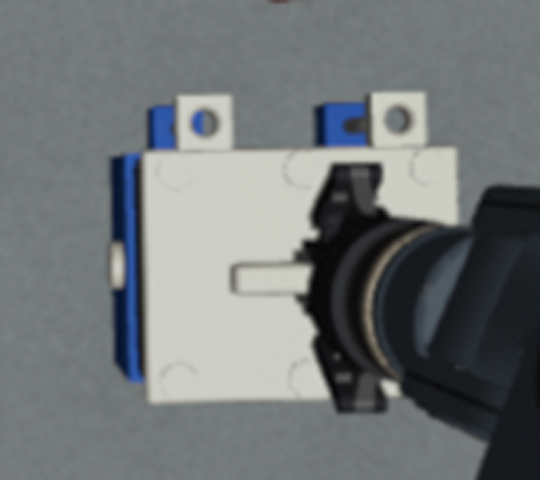

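View pics/b2.png

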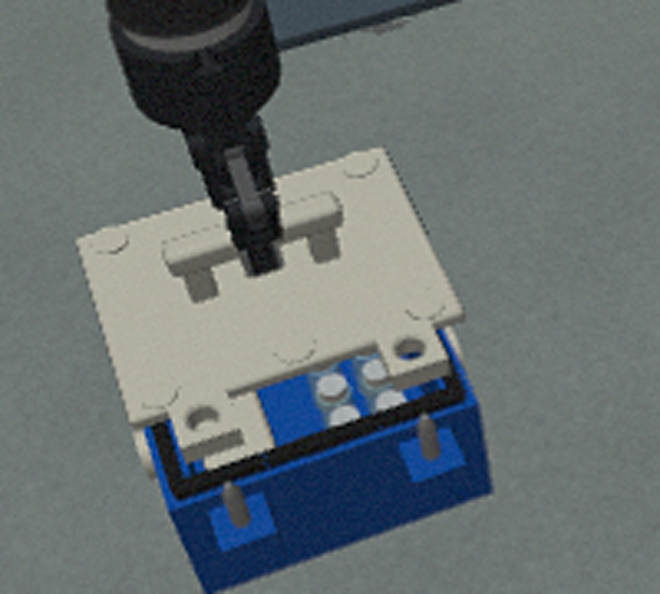

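b1 shows the socket tops at crop (205,123) and (397,119). b2 shows them at (409,348) and (203,418). The lid is held level above the tub.

```bash
cat > sk.py <<'E'
from h import *
t=cap('top');s=cap('scene')
T=[np.array((397,119))/3-.33+(270,140),np.array((205,123))/3-.33+(270,140)]
S=[np.array((203,418))/3.3-.35+(50,80),np.array((409,348))/3.3-.35+(50,80)]
print((onz(t,T,.183)*1000).round(1).tolist(),(onz(s,S,.183)*1000).round(1).tolist())
# refine: hole blobs by contour in top
im=cv2.cvtColor(t['image'],cv2.COLOR_RGB2HSV);m=((im[...,1]<50)&(im[...,2]>160)).astype(np.uint8)
cs,h=cv2.findContours(m[160:195,320:420].copy(),cv2.RETR_CCOMP,2)
for k,q in zip(cs,h[0]):
    if q[3]>=0 and cv2.contourArea(k)>10:
        (u,v),r=cv2.minEnclosingCircle(k);print('hole',u+320,v+160,r,(onz(t,[(u+320,v+160)],.183)*1000).round(1))
        M=cv2.moments(k);print('   mom',M['m10']/M['m00']+320,M['m01']/M['m00']+160)
E
python3 sk.py
```

```text
[[598.0, -223.9, 183.0], [597.6, -109.0, 183.0]] [[598.9, -224.2, 183.0], [598.7, -109.0, 183.0]]
hole 338.16176414489746 180.44117736816406 5.85498046875 [[ 598.  -109.3  183. ]]
   mom 338.18621973929237 180.3482309124767
hole 402.7727279663086 179.5 5.794441223144531 [[ 597.7 -225.3  183. ]]
   mom 402.85897435897436 179.44505494505495
```

Sockets and pins agree to under 1 mm, so I'll lower it.

```bash
python3 -m handwheel '[0,0,8,0,0,0,0,0,0,8,0,0,0,0,0,0,8,0,0,0,0,0,0,8,0,0,0,0,0,0,5,0,0,0,0,0,0,4,0,0,0,0,0,0,3,0,0,0,0,0,0,0,0,0,0,0]'
python3 -m handwheel '[0,0,3,0,0,0,0,0,0,3,0,0,0,0,0,0,3,0,0,0,0,0,0,3,0,0,0,0,0,0,0,0,0,0,0]'
python3 go.py 506.5 -165.6 126 89.7
```

```text
clock: 6.83
ee_pos: [0.5062, -0.1664, 0.1493]
tcp_rot: [-3.14, -0.001, 1.566]
wrist_force: [-0.2, -0.4, -4.0]
finger_gap: 0.196
finger_force: 60.5
clock: 7.25
ee_pos: [0.5062, -0.1664, 0.1375]
tcp_rot: [-3.14, -0.001, 1.566]
wrist_force: [-0.1, 0.2, -4.0]
finger_gap: 0.199
finger_force: 60.5
t7.25 pos [ 506.2 -166.4  137.5] rpy [-1.7993e+02 -3.0000e-02  8.9710e+01] F [-0.1  0.2 -4. ] gap 0.2 ff 60.5
shift [ 0.8  0.3 11.5] turn [-0.001 -0.001  0.   ]
```

```bash
python3 -m handwheel '[0,0,3,0,0,0,0,0,0,2,0,0,0,0,0,0,2,0,0,0,0,0,0,1.5,0,0,0,0,0,0,0,0,0,0,0]'
python3 -m handwheel '[0,0,1,0,0,0,0,0,0,0,0,0,0,0,0,0,0,0,0,0,0]'
python3 -m handwheel '[0,0,1,0,0,0,0,0,0,0,0,0,0,0,0,0,0,0,0,0,0]'
```

```text
clock: 7.67
ee_pos: [0.5063, -0.1664, 0.1293]
tcp_rot: [-3.141, -0.0, 1.566]
wrist_force: [0.4, 0.1, -4.8]
finger_gap: 0.197
finger_force: 60.6
clock: 7.92
ee_pos: [0.5067, -0.1666, 0.1289]
tcp_rot: [3.141, 0.0, 1.566]
wrist_force: [-0.6, 0.2, -4.9]
finger_gap: 0.198
finger_force: 60.6
clock: 8.17
ee_pos: [0.5066, -0.1665, 0.1278]
tcp_rot: [-3.142, -0.0, 1.566]
wrist_force: [-1.5, -0.3, -3.9]
finger_gap: 0.2
finger_force: 60.6
```

```bash
python3 -m handwheel '[0,0,1,0,0,0,0,0,0,0,0,0,0,0,0,0,0,0,0,0,0]'
python3 -m handwheel '[0,0,1,0,0,0,0,0,0,0,0,0,0,0,0,0,0,0,0,0,0]'
```

```text
clock: 8.42
ee_pos: [0.5065, -0.1665, 0.1267]
tcp_rot: [-3.141, -0.0, 1.566]
wrist_force: [-0.0, 0.8, -4.6]
finger_gap: 0.195
finger_force: 60.6
clock: 8.67
ee_pos: [0.5068, -0.1666, 0.1261]
tcp_rot: [3.141, 0.0, 1.566]
wrist_force: [-0.5, 0.8, -3.1]
finger_gap: 0.194
finger_force: 60.8
```

```bash
python3 -m handwheel '[0,0,0.7,0,0,0,0,0,0,0,0,0,0,0,0,0,0,0,0,0,0]'
python3 -m handwheel '[0,0,0.5,0,0,0,0,0,0,0,0,0,0,0,0,0,0,0,0,0,0]'
```

```text
clock: 8.92
ee_pos: [0.5068, -0.1666, 0.1261]
tcp_rot: [3.141, 0.0, 1.566]
wrist_force: [-2.6, 0.2, 1.5]
finger_gap: 0.199
finger_force: 61.5
clock: 9.17
ee_pos: [0.5068, -0.1667, 0.1261]
tcp_rot: [3.14, 0.001, 1.566]
wrist_force: [-2.5, 1.1, 5.5]
finger_gap: 0.199
finger_force: 62.0
```

```bash
python3 -m handwheel '[0,0,0,0,0,0,35,0,0,0,0,0,0,50,0,0,0,0,0,0,50,0,0,0,0,0,0,50,0,0,-12,0,0,0,50,0,0,-16,0,0,0,50,0,0,-16,0,0,0,50,0,0,-8,0,0,0,0,0,0,0,0,0,0,0,0,0,0,0,0,0,0]'
python3 -m handwheel '[0,0,0,0,0,0,0,0,0,0,0,0,0,0,0,0,0,0,0,0,0]' 30
python3 go.py 449 -91 175 89.7
python3 - <<'E'
from h import *
s=cap('scene')
cv2.imwrite('pics/b3.png',cv2.cvtColor(cv2.resize(s['image'][80:260,50:250],None,fx=3.3,fy=3.3,interpolation=2),4))
E
```

```text
clock: 10.0
ee_pos: [0.5072, -0.1668, 0.1774]
tcp_rot: [3.14, 0.001, 1.566]
wrist_force: [-0.4, -0.2, -0.7]
finger_gap: 0.081
finger_force: 0.0
clock: 10.25
ee_pos: [0.506, -0.1662, 0.1754]
tcp_rot: [-3.14, -0.001, 1.566]
wrist_force: [-0.2, -0.2, 0.5]
finger_gap: -0.001
finger_force: 0.0
t10.25 pos [ 506.  -166.2  175.4] rpy [-1.7988e+02 -5.0000e-02  8.9710e+01] F [-0.2 -0.2  0.5] gap -0.0 ff 0.0
shift [ 75.  -57.3   0.6] turn [-0.002 -0.001  0.   ]
```

View pics/b3.png

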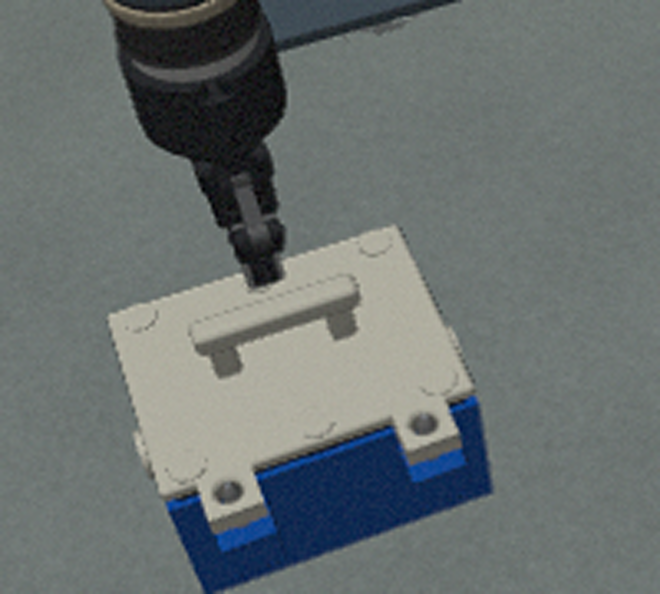

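b3 shows the lid level on the raised seal. Pins are visible in both sockets at (229,492) and (424,424), and the gripper is clear. Now pressing, starting at corner press0.

```bash
python3 -m handwheel '[-15,-12,0,0,0,0,0,-25,-19,0,0,0,0,0,-25,-19,0,0,0,0,0,-11.5,-9,0,0,0,0,0,0,0,15,0,0,0,0,0,0,18,0,0,0,0,0,0,14,0,0,0,0,0,0,8,0,0,0,0,0,0,0,0,0,0,0,0,0,0,0,0,0,0]'
python3 -m handwheel '[0,0,2,0,0,0,0,0,0,1,0,0,0,0,0,0,1,0,0,0,0,0,0,0,0,0,0,0]'
python3 -m handwheel '[0,0,1,0,0,0,0,0,0,0,0,0,0,0,0,0,0,0,0,0,0]'
python3 go.py 447 -243 114 89.7
```

```text
clock: 11.13
ee_pos: [0.4468, -0.2424, 0.1211]
tcp_rot: [-3.14, -0.001, 1.566]
wrist_force: [0.2, 0.2, 0.2]
finger_gap: 0.004
finger_force: 0.0
clock: 11.47
ee_pos: [0.4476, -0.2429, 0.1181]
tcp_rot: [3.141, 0.001, 1.566]
wrist_force: [0.8, -0.3, -0.4]
finger_gap: 0.003
finger_force: 0.0
clock: 11.72
ee_pos: [0.4473, -0.2428, 0.1167]
tcp_rot: [3.141, 0.0, 1.566]
wrist_force: [0.3, 0.0, -0.1]
finger_gap: -0.0
finger_force: 0.0
t11.72 pos [ 447.3 -242.8  116.7] rpy [1.7999e+02 1.0000e-02 8.9720e+01] F [ 0.3  0.  -0.1] gap -0.0 ff 0.0
shift [-0.2 -0.3  2.7] turn [0. 0. 0.]
```

```bash
for i in 1; do python3 -m handwheel '[0,0,1,0,0,0,0,0,0,1,0,0,0,0,0,0,0.5,0,0,0,0,0,0,0,0,0,0,0]'
python3 -m handwheel '[0,0,1,0,0,0,0,0,0,0,0,0,0,0]'
python3 -m handwheel '[0,0,1,0,0,0,0,0,0,0,0,0,0,0]'
python3 -m handwheel '[0,0,1,0,0,0,0,0,0,0,0,0,0,0]'; done | egrep 'ee|force: \['
```

```text
ee_pos: [0.4472, -0.2427, 0.1141]
wrist_force: [0.3, -0.4, -0.1]
ee_pos: [0.4472, -0.2428, 0.114]
wrist_force: [-1.4, 0.6, 4.6]
ee_pos: [0.4472, -0.2429, 0.1138]
wrist_force: [-3.3, 1.7, 7.3]
ee_pos: [0.4473, -0.243, 0.1134]
wrist_force: [-3.6, 2.8, 9.7]
```

```bash
(python3 -m handwheel '[0,0,1,0,0,0,0,0,0,0,0,0,0,0]'
python3 -m handwheel '[0,0,1,0,0,0,0,0,0,0,0,0,0,0]'
python3 -m handwheel '[0,0,1,0,0,0,0,0,0,0,0,0,0,0]') | egrep 'ee|force: \['
```

```text
ee_pos: [0.4472, -0.2431, 0.1128]
wrist_force: [-4.5, 1.3, 11.2]
ee_pos: [0.4472, -0.2433, 0.112]
wrist_force: [-4.1, 1.8, 12.9]
ee_pos: [0.4471, -0.2433, 0.1111]
wrist_force: [-4.8, 2.2, 12.1]
```

```bash
(python3 -m handwheel '[0,0,-8,0,0,0,0,0,0,-6,0,0,0,0,26,0,0,0,0,0,0,38,0,0,0,0,0,0,38,0,0,0,0,0,0,34,0,0,0,0,0,0,16,0,0,0,0,0,0,0,0,0,0,0,0,0,0,4,0,0,0,0,0,0,3,0,0,0,0,0,0,0,0,0,0,0]'
python3 -m handwheel '[0,0,1,0,0,0,0,0,0,1,0,0,0,0,0,0,1,0,0,0,0]'
python3 -m handwheel '[0,0,1,0,0,0,0,0,0,1,0,0,0,0,0,0,0,0,0,0,0]'
python3 -m handwheel '[0,0,1,0,0,0,0,0,0,1,0,0,0,0,0,0,0,0,0,0,0]') | egrep 'clock|ee|force: \['
```

```text
clock: 13.3
ee_pos: [0.447, -0.2435, 0.1085]
wrist_force: [-5.8, 1.7, 17.3]
clock: 13.55
ee_pos: [0.4475, -0.2437, 0.1083]
wrist_force: [-7.3, 1.9, 20.0]
clock: 13.8
ee_pos: [0.4475, -0.2437, 0.1081]
wrist_force: [-9.5, 5.4, 27.7]validation failed for argument at $...
```

The move call was refused because of my miscounted row, so the presses continued at corner 0. That took it to 28 N, still below the limit. I'll lift off and go on, with checked chaining.

```bash
set -o pipefail; (python3 -m handwheel '[0,0,-9,0,0,0,0, 0,0,-9,0,0,0,0, 26,0,0,0,0,0,0, 38,0,0,0,0,0,0, 38,0,0,0,0,0,0, 34,0,0,0,0,0,0, 16,0,0,0,0,0,0, 0,0,0,0,0,0,0]' && python3 go.py 447 -91 114 89.7)
```

```text
clock: 14.47
ee_pos: [0.4474, -0.0875, 0.1185]
tcp_rot: [-3.14, -0.002, 1.57]
wrist_force: [-0.2, -0.5, -0.4]
finger_gap: 0.003
finger_force: 0.0
t14.47 pos [447.4 -87.5 118.5] rpy [-1.7994e+02 -1.1000e-01  8.9980e+01] F [-0.2 -0.5 -0.4] gap 0.0 ff 0.0
shift [-3.5 -0.4  4.5] turn [-0.001 -0.002  0.005]
```

```bash
(python3 -m handwheel '[0,0,1.5,0,0,0,0, 0,0,1.5,0,0,0,0, 0,0,1.5,0,0,0,0, 0,0,0,0,0,0,0]' && 
python3 -m handwheel '[0,0,1,0,0,0,0, 0,0,1,0,0,0,0, 0,0,0,0,0,0,0]' &&
python3 -m handwheel '[0,0,1,0,0,0,0, 0,0,1,0,0,0,0, 0,0,0,0,0,0,0]') | egrep 'clock|ee|force: \['
```

```text
clock: 14.8
ee_pos: [0.448, -0.0917, 0.1142]
wrist_force: [0.6, 0.2, 0.4]
clock: 15.05
ee_pos: [0.448, -0.0917, 0.1133]
wrist_force: [-1.0, 0.0, 2.9]
clock: 15.3
ee_pos: [0.4479, -0.0917, 0.1114]
wrist_force: [-2.6, -0.9, 5.0]
```

```bash
(python3 -m handwheel '[0,0,1,0,0,0,0, 0,0,1,0,0,0,0, 0,0,0,0,0,0,0]' &&
python3 -m handwheel '[0,0,1,0,0,0,0, 0,0,1,0,0,0,0, 0,0,0,0,0,0,0]') | egrep 'clock|ee|force: \['
```

```text
clock: 15.55
ee_pos: [0.448, -0.0916, 0.1106]
wrist_force: [-4.3, -0.9, 9.3]
clock: 15.8
ee_pos: [0.4479, -0.0915, 0.1093]
wrist_force: [-5.2, 0.6, 12.5]
```

```bash
(python3 -m handwheel '[0,0,-9,0,0,0,0, 0,0,-9,0,0,0,0, 0,20,0,0,0,0,0, 0,32,0,0,0,0,0, 0,32,0,0,0,0,0, 0,23,0,0,0,0,0, 0,10,0,0,0,0,0, 0,0,0,0,0,0,0, 0,0,3,0,0,0,0, 0,0,1,0,0,0,0, 0,0,0,0,0,0,0]' && 
python3 -m handwheel '[0,0,1,0,0,0,0, 0,0,1,0,0,0,0, 0,0,0,0,0,0,0]' &&
python3 -m handwheel '[0,0,1,0,0,0,0, 0,0,1,0,0,0,0, 0,0,0,0,0,0,0]' &&
python3 -m handwheel '[0,0,1,0,0,0,0, 0,0,1,0,0,0,0, 0,0,0,0,0,0,0]') | egrep 'clock|ee|force: \['
```

```text
clock: 16.72
ee_pos: [0.5638, -0.0912, 0.12]
wrist_force: [-0.1, 0.0, -0.2]
clock: 16.97
ee_pos: [0.5645, -0.0913, 0.1186]
wrist_force: [0.8, 0.5, -0.5]
clock: 17.22
ee_pos: [0.5648, -0.0913, 0.1164]
wrist_force: [0.5, 0.0, 0.2]
clock: 17.47
ee_pos: [0.5648, -0.0913, 0.1143]
wrist_force: [-0.1, -0.5, -0.2]
```

```bash
(python3 -m handwheel '[0,0,1,0,0,0,0, 0,0,1,0,0,0,0, 0,0,0,0,0,0,0]' &&
python3 -m handwheel '[0,0,1,0,0,0,0, 0,0,1,0,0,0,0, 0,0,0,0,0,0,0]' &&
python3 -m handwheel '[0,0,1,0,0,0,0, 0,0,1,0,0,0,0, 0,0,0,0,0,0,0]') | egrep 'clock|ee|force: \['
```

```text
clock: 17.72
ee_pos: [0.5651, -0.0913, 0.1139]
wrist_force: [-1.9, -0.0, 4.8]
clock: 17.97
ee_pos: [0.5653, -0.0912, 0.1128]
wrist_force: [-3.0, 1.9, 7.5]
clock: 18.22
ee_pos: [0.5654, -0.0911, 0.1116]
wrist_force: [-4.6, 1.8, 9.5]
```

```bash
(python3 -m handwheel '[0,0,1,0,0,0,0, 0,0,1,0,0,0,0, 0,0,0,0,0,0,0]' &&
python3 -m handwheel '[0,0,-9,0,0,0,0, 0,0,-9,0,0,0,0, -26,0,0,0,0,0,0, -36,0,0,0,0,0,0, -36,0,0,0,0,0,0, -36,0,0,0,0,0,0, -18,0,0,0,0,0,0, 0,0,0,0,0,0,0, 0,0,4,0,0,0,0, 0,0,3,0,0,0,0, 0,0,0,0,0,0,0]' && 
python3 -m handwheel '[0,0,1,0,0,0,0, 0,0,1,0,0,0,0, 0,0,0,0,0,0,0]' &&
python3 -m handwheel '[0,0,1,0,0,0,0, 0,0,1,0,0,0,0, 0,0,0,0,0,0,0]' &&
python3 -m handwheel '[0,0,1,0,0,0,0, 0,0,1,0,0,0,0, 0,0,0,0,0,0,0]') | egrep 'clock|ee|force: \['
```

```text
clock: 18.47
ee_pos: [0.5656, -0.091, 0.1099]
wrist_force: [-3.4, 1.5, 11.2]
clock: 19.38
ee_pos: [0.5638, -0.2418, 0.1164]
wrist_force: [0.3, -0.8, 0.6]
clock: 19.63
ee_pos: [0.5643, -0.2423, 0.1155]
wrist_force: [-0.3, 0.5, -0.5]
clock: 19.88
ee_pos: [0.5645, -0.243, 0.1141]
wrist_force: [0.4, 0.6, 0.7]
clock: 20.13
ee_pos: [0.5646, -0.2432, 0.1125]
wrist_force: [-0.5, 1.9, 5.0]
```

```bash
(python3 -m handwheel '[0,0,1,0,0,0,0, 0,0,1,0,0,0,0, 0,0,0,0,0,0,0]' &&
python3 -m handwheel '[0,0,1,0,0,0,0, 0,0,1,0,0,0,0, 0,0,0,0,0,0,0]' &&
python3 -m handwheel '[0,0,1,0,0,0,0, 0,0,0,0,0,0,0, 0,0,0,0,0,0,0]') | egrep 'clock|ee|force: \['
```

```text
clock: 20.38
ee_pos: [0.5647, -0.2435, 0.1111]
wrist_force: [-0.9, 1.7, 6.6]
clock: 20.63
ee_pos: [0.5648, -0.2437, 0.1097]
wrist_force: [-2.5, 1.6, 7.9]
clock: 20.88
ee_pos: [0.5648, -0.2438, 0.1092]
wrist_force: [-2.2, 1.8, 9.3]
```

```bash
(python3 -m handwheel '[0,0,-7,0,0,0,0, 0,0,-7,0,0,0,0, 22,0,0,0,0,0,0, 36,0,0,0,0,0,0, 18,0,0,0,0,0,0, 0,0,0,0,0,0,0, 0,0,4,0,0,0,0, 0,0,3,0,0,0,0, 0,0,0,0,0,0,0]' && 
python3 -m handwheel '[0,0,1,0,0,0,0, 0,0,1,0,0,0,0, 0,0,0,0,0,0,0]' &&
python3 -m handwheel '[0,0,1,0,0,0,0, 0,0,1,0,0,0,0, 0,0,0,0,0,0,0]' &&
python3 -m handwheel '[0,0,1,0,0,0,0, 0,0,1,0,0,0,0, 0,0,0,0,0,0,0]' &&
python3 -m handwheel '[0,0,1,0,0,0,0, 0,0,1,0,0,0,0, 0,0,0,0,0,0,0]') | egrep 'clock|ee|force: \['
```

```text
clock: 21.63
ee_pos: [0.564, -0.1682, 0.1122]
wrist_force: [-0.3, 0.5, -0.7]
clock: 21.88
ee_pos: [0.5644, -0.1683, 0.1119]
wrist_force: [-1.2, 0.1, 1.7]
clock: 22.13
ee_pos: [0.5647, -0.1682, 0.1102]
wrist_force: [-1.4, -1.7, 5.3]
clock: 22.38
ee_pos: [0.5649, -0.1682, 0.1095]
wrist_force: [-2.9, -1.5, 8.9]
clock: 22.63
ee_pos: [0.565, -0.1682, 0.1093]
wrist_force: [-5.3, -1.4, 15.3]
```

```bash
(python3 -m handwheel '[0,0,1,0,0,0,0, 0,0,0,0,0,0,0, 0,0,0,0,0,0,0]' &&
python3 -m handwheel '[0,0,1,0,0,0,0, 0,0,0,0,0,0,0]' &&
python3 -m handwheel '[0,0,1,0,0,0,0, 0,0,0,0,0,0,0]') | egrep 'clock|ee|force: \['
```

```text
clock: 22.88
ee_pos: [0.5651, -0.1682, 0.109]
wrist_force: [-7.0, 0.2, 15.2]
clock: 23.05
ee_pos: [0.5651, -0.1682, 0.1084]
wrist_force: [-6.1, -0.1, 17.9]
clock: 23.22
ee_pos: [0.5652, -0.1682, 0.1077]
wrist_force: [-7.0, 0.0, 18.8]
```

```bash
(python3 -m handwheel '[0,0,-14,0,0,0,0, 0,0,-20,0,0,0,0, 0,0,-20,0,0,0,0, 0,0,-8,0,0,0,0, 0,-20,0,0,0,0,0, 0,-36,0,0,0,0,0, 0,-36,0,0,0,0,0, 0,-26,0,0,0,0,0, 0,0,0,0,0,0,0, 0,0,0,0,0,0,0]' && python3 go.py 447 -167 114 89.7)
```

```text
clock: 24.05
ee_pos: [0.4457, -0.1663, 0.1636]
tcp_rot: [-3.141, -0.001, 1.565]
wrist_force: [0.9, -0.5, -0.4]
finger_gap: 0.0
finger_force: 0.0
t24.05 pos [ 445.7 -166.3  163.6] rpy [-1.7999e+02 -6.0000e-02  8.9670e+01] F [ 0.9 -0.5 -0.4] gap 0.0 ff 0.0
shift [-0.8  1.3 49.6] turn [-0.    -0.001 -0.001]
```

```bash
(python3 -m handwheel '[0,0,12,0,0,0,0, 0,0,16,0,0,0,0, 0,0,12,0,0,0,0, 0,0,8,0,0,0,0, 0,0,0,0,0,0,0, 0,0,0,0,0,0,0]' && 
python3 -m handwheel '[0,0,1,0,0,0,0, 0,0,1,0,0,0,0, 0,0,0,0,0,0,0]' &&
python3 -m handwheel '[0,0,1,0,0,0,0, 0,0,1,0,0,0,0, 0,0,0,0,0,0,0]' &&
python3 -m handwheel '[0,0,1,0,0,0,0, 0,0,1,0,0,0,0, 0,0,0,0,0,0,0]' &&
python3 -m handwheel '[0,0,1,0,0,0,0, 0,0,1,0,0,0,0, 0,0,0,0,0,0,0]') | egrep 'clock|ee|force: \['
```

```text
clock: 24.55
ee_pos: [0.4465, -0.1664, 0.1155]
wrist_force: [0.2, 0.6, -0.2]
clock: 24.8
ee_pos: [0.4471, -0.167, 0.1152]
wrist_force: [0.1, 0.2, -1.1]
clock: 25.05
ee_pos: [0.4466, -0.1668, 0.1127]
wrist_force: [0.7, -0.5, -0.4]
clock: 25.3
ee_pos: [0.4465, -0.1667, 0.1104]
wrist_force: [-0.2, -0.1, 0.1]
clock: 25.55
ee_pos: [0.4466, -0.1668, 0.1092]
wrist_force: [-1.5, 0.7, 3.6]
```

```bash
(python3 -m handwheel '[0,0,1,0,0,0,0, 0,0,1,0,0,0,0, 0,0,0,0,0,0,0]' &&
python3 -m handwheel '[0,0,1,0,0,0,0, 0,0,0,0,0,0,0, 0,0,0,0,0,0,0]' &&
python3 -m handwheel '[0,0,1,0,0,0,0, 0,0,0,0,0,0,0, 0,0,0,0,0,0,0]') | egrep 'clock|ee|force: \['
```

```text
clock: 25.8
ee_pos: [0.4465, -0.1669, 0.1082]
wrist_force: [-4.4, 0.2, 8.8]
clock: 26.05
ee_pos: [0.4465, -0.1669, 0.108]
wrist_force: [-4.6, 2.6, 11.6]
clock: 26.3
ee_pos: [0.4466, -0.1669, 0.1076]
wrist_force: [-6.4, 1.9, 13.9]
```

```bash
(python3 -m handwheel '[0,0,1,0,0,0,0, 0,0,0.5,0,0,0,0, 0,0,0,0,0,0,0]' &&
python3 -m handwheel '[0,0,-7,0,0,0,0, 0,0,-8,0,0,0,0, 22,0,0,0,0,0,0, 36,0,0,0,0,0,0, 18,0,0,0,0,0,0, 0,0,0,0,0,0,0, 0,0,4,0,0,0,0, 0,0,3,0,0,0,0, 0,0,0,0,0,0,0]' && 
python3 -m handwheel '[0,0,1,0,0,0,0, 0,0,1,0,0,0,0, 0,0,0,0,0,0,0]' &&
python3 -m handwheel '[0,0,1,0,0,0,0, 0,0,1,0,0,0,0, 0,0,0,0,0,0,0]' &&
python3 -m handwheel '[0,0,1,0,0,0,0, 0,0,1,0,0,0,0, 0,0,0,0,0,0,0]' &&
python3 -m handwheel '[0,0,1,0,0,0,0, 0,0,1,0,0,0,0, 0,0,0,0,0,0,0]') | egrep 'clock|ee|force: \['
```

```text
clock: 26.55
ee_pos: [0.4466, -0.1669, 0.1072]
wrist_force: [-7.0, 3.2, 18.3]
clock: 27.3
ee_pos: [0.4465, -0.0914, 0.1099]
wrist_force: [-1.3, 0.4, 0.3]
clock: 27.55
ee_pos: [0.4468, -0.0913, 0.1088]
wrist_force: [-0.0, -0.4, -0.5]
clock: 27.8
ee_pos: [0.4472, -0.091, 0.1074]
wrist_force: [-0.3, -0.5, 0.3]
clock: 28.05
ee_pos: [0.4472, -0.0909, 0.1071]
wrist_force: [-2.3, 0.2, 9.3]
clock: 28.3
ee_pos: [0.4473, -0.091, 0.107]
wrist_force: [-5.9, 1.9, 16.5]
```

```bash
(python3 -m handwheel '[0,0,-8,0,0,0,0, 0,0,-8,0,0,0,0, 0,20,0,0,0,0,0, 0,32,0,0,0,0,0, 0,32,0,0,0,0,0, 0,24,0,0,0,0,0, 0,10,0,0,0,0,0, 0,0,0,0,0,0,0, 0,0,4,0,0,0,0, 0,0,3,0,0,0,0, 0,0,0,0,0,0,0]' && 
python3 -m handwheel '[0,0,1,0,0,0,0, 0,0,1,0,0,0,0, 0,0,0,0,0,0,0]' &&
python3 -m handwheel '[0,0,1,0,0,0,0, 0,0,1,0,0,0,0, 0,0,0,0,0,0,0]' &&
python3 -m handwheel '[0,0,1,0,0,0,0, 0,0,1,0,0,0,0, 0,0,0,0,0,0,0]' &&
python3 -m handwheel '[0,0,1,0,0,0,0, 0,0,1,0,0,0,0, 0,0,0,0,0,0,0]') | egrep 'clock|ee|force: \['
```

```text
clock: 29.22
ee_pos: [0.5634, -0.0911, 0.1109]
wrist_force: [-0.3, -0.2, 0.0]
clock: 29.47
ee_pos: [0.5645, -0.0913, 0.1101]
wrist_force: [-0.3, -0.4, 0.4]
clock: 29.72
ee_pos: [0.5649, -0.0914, 0.108]
wrist_force: [-0.6, 0.6, -0.5]
clock: 29.97
ee_pos: [0.5651, -0.0913, 0.1076]
wrist_force: [-2.1, 1.4, 5.7]
clock: 30.22
ee_pos: [0.5653, -0.0913, 0.1071]
wrist_force: [-3.9, 1.2, 10.4]
```

Now +1 more here, then corner 5.

```bash
(python3 -m handwheel '[0,0,1,0,0,0,0, 0,0,0,0,0,0,0, 0,0,0,0,0,0,0]' &&
python3 -m handwheel '[0,0,-8,0,0,0,0, 0,0,-8,0,0,0,0, -26,0,0,0,0,0,0, -36,0,0,0,0,0,0, -36,0,0,0,0,0,0, -36,0,0,0,0,0,0, -18,0,0,0,0,0,0, 0,0,0,0,0,0,0, 0,0,4,0,0,0,0, 0,0,3,0,0,0,0, 0,0,0,0,0,0,0]' && 
python3 -m handwheel '[0,0,1,0,0,0,0, 0,0,1,0,0,0,0, 0,0,0,0,0,0,0]' &&
python3 -m handwheel '[0,0,1,0,0,0,0, 0,0,1,0,0,0,0, 0,0,0,0,0,0,0]' &&
python3 -m handwheel '[0,0,1,0,0,0,0, 0,0,1,0,0,0,0, 0,0,0,0,0,0,0]' &&
python3 -m handwheel '[0,0,1,0,0,0,0, 0,0,1,0,0,0,0, 0,0,0,0,0,0,0]') | egrep 'clock|ee|force: \['
```

```text
clock: 30.47
ee_pos: [0.5653, -0.0913, 0.1071]
wrist_force: [-5.4, 0.4, 13.5]
clock: 31.38
ee_pos: [0.5637, -0.2418, 0.1108]
wrist_force: [0.4, -0.3, -0.3]
clock: 31.63
ee_pos: [0.5643, -0.2424, 0.11]
wrist_force: [-0.1, -0.2, 0.3]
clock: 31.88
ee_pos: [0.5642, -0.2431, 0.108]
wrist_force: [-0.2, -0.3, -0.1]
clock: 32.13
ee_pos: [0.5644, -0.2434, 0.1075]
wrist_force: [-1.6, 0.9, 5.3]
clock: 32.38
ee_pos: [0.5645, -0.2434, 0.1071]
wrist_force: [-3.6, 2.1, 9.8]
```

Now +1 more here, then corner 0.

```bash
(python3 -m handwheel '[0,0,1,0,0,0,0, 0,0,0,0,0,0,0, 0,0,0,0,0,0,0]' &&
python3 -m handwheel '[0,0,-8,0,0,0,0, 0,0,-8,0,0,0,0, 0,-20,0,0,0,0,0, 0,-32,0,0,0,0,0, 0,-32,0,0,0,0,0, 0,-24,0,0,0,0,0, 0,-10,0,0,0,0,0, 0,0,0,0,0,0,0, 0,0,4,0,0,0,0, 0,0,3,0,0,0,0, 0,0,0,0,0,0,0]' && 
python3 -m handwheel '[0,0,1,0,0,0,0, 0,0,1,0,0,0,0, 0,0,0,0,0,0,0]' &&
python3 -m handwheel '[0,0,1,0,0,0,0, 0,0,1,0,0,0,0, 0,0,0,0,0,0,0]' &&
python3 -m handwheel '[0,0,1,0,0,0,0, 0,0,1,0,0,0,0, 0,0,0,0,0,0,0]' &&
python3 -m handwheel '[0,0,1,0,0,0,0, 0,0,1,0,0,0,0, 0,0,0,0,0,0,0]') | egrep 'clock|ee|force: \['
```

```text
clock: 32.63
ee_pos: [0.5645, -0.2435, 0.1071]
wrist_force: [-5.1, 1.6, 13.2]
clock: 33.55
ee_pos: [0.4468, -0.2426, 0.1111]
wrist_force: [0.0, -0.2, 0.3]
clock: 33.8
ee_pos: [0.4466, -0.2426, 0.1097]
wrist_force: [-0.1, -0.5, 1.0]
clock: 34.05
ee_pos: [0.4462, -0.2427, 0.1079]
wrist_force: [-0.0, -0.2, 0.0]
clock: 34.3
ee_pos: [0.4464, -0.2429, 0.1072]
wrist_force: [-1.5, 0.8, 2.9]
clock: 34.55
ee_pos: [0.4464, -0.243, 0.1071]
wrist_force: [-4.8, 2.1, 12.0]
```

```bash
(python3 -m handwheel '[0,0,1,0,0,0,0, 0,0,0,0,0,0,0, 0,0,0,0,0,0,0]' &&
python3 -m handwheel '[0,0,-8,0,0,0,0, 0,0,-8,0,0,0,0, 22,0,0,0,0,0,0, 36,0,0,0,0,0,0, 18,0,0,0,0,0,0, 0,0,0,0,0,0,0, 0,0,4,0,0,0,0, 0,0,4,0,0,0,0, 0,0,0,0,0,0,0]' && 
python3 -m handwheel '[0,0,1,0,0,0,0, 0,0,1,0,0,0,0, 0,0,0,0,0,0,0]' &&
python3 -m handwheel '[0,0,1,0,0,0,0, 0,0,1,0,0,0,0, 0,0,0,0,0,0,0]' &&
python3 -m handwheel '[0,0,1,0,0,0,0, 0,0,1,0,0,0,0, 0,0,0,0,0,0,0]' &&
python3 -m handwheel '[0,0,1,0,0,0,0, 0,0,1,0,0,0,0, 0,0,0,0,0,0,0]' &&
python3 -m handwheel '[0,0,-10,0,0,0,0, 0,0,-20,0,0,0,0, 0,0,-20,0,0,0,0, 0,0,-10,0,0,0,0, 0,20,0,0,0,0,0, 0,36,0,0,0,0,0, 0,36,0,0,0,0,0, 0,26,0,0,0,0,0, 0,0,0,0,0,0,0, 0,0,0,0,0,0,0]') | egrep 'clock|ee|force: \['
```

```text
clock: 34.8
ee_pos: [0.4464, -0.2429, 0.107]
wrist_force: [-5.2, 3.9, 14.9]
clock: 35.55
ee_pos: [0.4461, -0.1673, 0.1098]
wrist_force: [-0.6, -0.2, 0.6]
clock: 35.8
ee_pos: [0.4464, -0.1673, 0.1088]
wrist_force: [0.1, -0.4, -1.4]
clock: 36.05
ee_pos: [0.4467, -0.167, 0.1073]
wrist_force: [-0.3, -0.1, -0.3]
clock: 36.3
ee_pos: [0.4468, -0.167, 0.1071]
wrist_force: [-3.6, 1.1, 8.0]
clock: 36.55
ee_pos: [0.4469, -0.167, 0.107]
wrist_force: [-5.5, 2.6, 15.6]
clock: 37.38
ee_pos: [0.5651, -0.167, 0.1615]
wrist_force: [-0.9, 0.1, -0.5]
```

Last, boss 4, then retreat.

```bash
(python3 -m handwheel '[0,0,12,0,0,0,0, 0,0,16,0,0,0,0, 0,0,14,0,0,0,0, 0,0,8,0,0,0,0, 0,0,0,0,0,0,0, 0,0,0,0,0,0,0]' && 
python3 -m handwheel '[0,0,1,0,0,0,0, 0,0,1,0,0,0,0, 0,0,0,0,0,0,0]' &&
python3 -m handwheel '[0,0,1,0,0,0,0, 0,0,1,0,0,0,0, 0,0,0,0,0,0,0]' &&
python3 -m handwheel '[0,0,1,0,0,0,0, 0,0,1,0,0,0,0, 0,0,0,0,0,0,0]' &&
python3 -m handwheel '[0,0,1,0,0,0,0, 0,0,0,0,0,0,0, 0,0,0,0,0,0,0]') | egrep 'clock|ee|force: \['
```

```text
clock: 37.88
ee_pos: [0.5634, -0.1672, 0.1126]
wrist_force: [-0.5, 0.7, 0.5]
clock: 38.13
ee_pos: [0.5651, -0.1676, 0.1121]
wrist_force: [-0.5, 0.1, -0.1]
clock: 38.38
ee_pos: [0.5647, -0.1673, 0.1091]
wrist_force: [-1.6, -0.4, -0.7]
clock: 38.63
ee_pos: [0.5648, -0.1674, 0.1074]
wrist_force: [-0.8, -0.4, 1.3]
clock: 38.88
ee_pos: [0.5649, -0.1674, 0.1073]
wrist_force: [-1.9, 1.0, 3.9]
```

```bash
(python3 -m handwheel '[0,0,1,0,0,0,0, 0,0,1,0,0,0,0, 0,0,0,0,0,0,0]' &&
python3 -m handwheel '[0,0,0.7,0,0,0,0, 0,0,0,0,0,0,0, 0,0,0,0,0,0,0]' &&
python3 -m handwheel '[0,0,-12,0,0,0,0, 0,0,-20,0,0,0,0, 0,0,-20,0,0,0,0, 0,0,-20,0,0,0,0, 0,0,-20,0,0,0,0, 0,-20,0,0,0,0,0, 0,-36,0,0,0,0,0, 0,-36,0,0,0,0,0, 0,-36,0,0,0,0,0, 0,-20,0,0,0,0,0, 0,0,0,0,0,0,0]') | egrep 'clock|ee|force: \['
python3 - <<'E'
from h import *
s=cap('scene')
cv2.imwrite('pics/b4.png',cv2.cvtColor(cv2.resize(s['image'][80:260,50:250],None,fx=3.3,fy=3.3,interpolation=2),4))
E
```

```text
clock: 39.13
ee_pos: [0.565, -0.1674, 0.1072]
wrist_force: [-3.2, 0.8, 12.2]
clock: 39.38
ee_pos: [0.565, -0.1674, 0.1072]
wrist_force: [-3.9, 1.6, 13.4]
clock: 40.3
ee_pos: [0.4132, -0.1662, 0.1954]
wrist_force: [0.2, -0.3, -0.4]
```

View pics/b4.png

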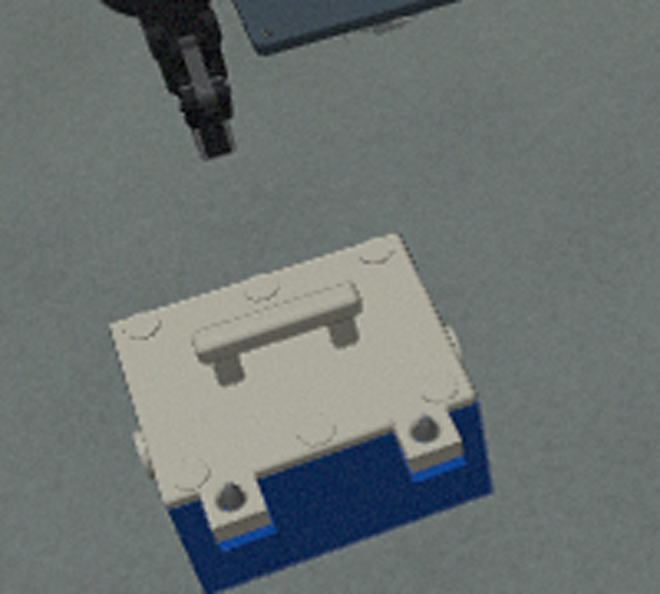

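b4 shows the lid flush on the tub with pins through both sockets. Time remains, so I'll press boss 4 once more, slightly firmer, to be sure the pin side is home.

```bash
(python3 -m handwheel '[0,20,0,0,0,0,0, 0,36,0,0,0,0,0, 0,36,0,0,0,0,0, 0,36,0,0,0,0,0, 0,22,0,0,0,0,0, 0,0,0,0,0,0,0, 0,0,20,0,0,0,0, 0,0,25,0,0,0,0, 0,0,20,0,0,0,0, 0,0,14,0,0,0,0, 0,0,0,0,0,0,0, 0,0,0,0,0,0,0]' && python3 -m handwheel '[0,0,2,0,0,0,0, 0,0,2,0,0,0,0, 0,0,2,0,0,0,0, 0,0,0,0,0,0,0]' && python3 -m handwheel '[0,0,1,0,0,0,0, 0,0,1,0,0,0,0, 0,0,0,0,0,0,0]' && python3 -m handwheel '[0,0,1,0,0,0,0, 0,0,0,0,0,0,0, 0,0,0,0,0,0,0]')| egrep 'clock|ee|force: \['
```

```text
clock: 41.35
ee_pos: [0.566, -0.1669, 0.1151]
wrist_force: [0.6, -0.5, -0.1]
clock: 41.68
ee_pos: [0.567, -0.1675, 0.1111]
wrist_force: [-0.1, 0.8, 0.6]
clock: 41.93
ee_pos: [0.5666, -0.1674, 0.1084]
wrist_force: [-0.7, -0.1, -0.2]
clock: 42.18
ee_pos: [0.5666, -0.1673, 0.1074]
wrist_force: [-0.5, 0.6, 0.4]
```

```bash
(python3 -m handwheel '[0,0,1,0,0,0,0, 0,0,1,0,0,0,0, 0,0,0,0,0,0,0]' && python3 -m handwheel '[0,0,1,0,0,0,0, 0,0,0,0,0,0,0, 0,0,0,0,0,0,0]' && python3 -m handwheel '[0,0,1,0,0,0,0, 0,0,0,0,0,0,0, 0,0,0,0,0,0,0]')| egrep 'clock|ee|force: \['
```

```text
clock: 42.43
ee_pos: [0.5668, -0.1674, 0.1073]
wrist_force: [-2.6, 1.1, 5.6]
clock: 42.68
ee_pos: [0.5668, -0.1674, 0.1072]
wrist_force: [-3.7, 1.3, 9.2]
clock: 42.93
ee_pos: [0.5668, -0.1674, 0.1071]
wrist_force: [-6.5, 1.3, 12.2]
```

```bash
(python3 -m handwheel '[0,0,1,0,0,0,0, 0,0,0,0,0,0,0]' && python3 -m handwheel '[0,0,1,0,0,0,0, 0,0,0,0,0,0,0]' && python3 -m handwheel '[0,0,1,0,0,0,0, 0,0,0,0,0,0,0, 0,0,0,0,0,0,0]')| egrep 'clock|ee|force: \['
```

```text
clock: 43.1
ee_pos: [0.5669, -0.1674, 0.1071]
wrist_force: [-6.5, 2.6, 14.6]
clock: 43.27
ee_pos: [0.5669, -0.1674, 0.107]
wrist_force: [-7.0, 3.0, 18.4]
clock: 43.52
ee_pos: [0.5669, -0.1674, 0.107]
wrist_force: [-8.9, 2.8, 21.4]
```

```bash
python3 -m handwheel '[0,0,-12,0,0,0,0, 0,0,-20,0,0,0,0, 0,0,-20,0,0,0,0, 0,0,-20,0,0,0,0, 0,0,-20,0,0,0,0, 0,-20,0,0,0,0,0, 0,-36,0,0,0,0,0, 0,-36,0,0,0,0,0, 0,-36,0,0,0,0,0, 0,-20,0,0,0,0,0, 0,0,0,0,0,0,0, 0,0,0,0,0,0,0]'
python3 -c "
from cell import ctrl
print(ctrl.job_done())"
```

```text
clock: 44.52
ee_pos: [0.4182, -0.1668, 0.1927]
tcp_rot: [3.14, 0.001, 1.565]
wrist_force: [-0.1, -0.4, 0.8]
finger_gap: -0.002
finger_force: 0.0
the job is handed in; nothing more can be done
None
```

The lid was set on the raised seal over both pins, released, then pressed home boss by boss (about 107 mm at all six, highest wrist-force reading about 30 N) and handed in at 44.5 s; one refused command made me push corner 0 nearly home in its first press, at about 28 N down.

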